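# Gauge the thickness of a fired-clay test bar

## Robot

A 6-joint arm with a two-finger parallel gripper is mounted at the origin on the work surface. World frame = base frame: x ahead of the robot, y to its left, z up, the work surface at z = 0. Lengths are in m, angles in rad, forces in N, time in s.
With the tool pointing down it reaches from about 0.325 to 0.85 m from the base axis. Payload 15.5 kg.
Tool frame: the origin (TCP) lies at the very end of the fingers, on their centre line; the grasp point (between the pads) lies 19 mm behind it (arm.grasp_offset is the distance from the TCP to the grasp point, in m); z points along the fingers, y is the line along which they close (so a half turn about z gives the same grasp; the last joint's range is limited). The gripper opens to 91 mm and grips with 3 to 60 N. Pads are 32 mm wide; open, the fingers measure 118 mm over their backs; the gripper's body (76 mm by 178 mm) begins 60 mm behind the grasp point.
Start: joints at [-1.266, 0.494, 1.345, -0, 1.302, -0.096], TCP at [0.244, -0.575, 0.178] pointing down, gripper open.
Joint ranges: [-2.91, 2.91], [-0.82, 2.16], [0.22, 2.67], [-1.22, 4.37], [0.12, 2.79], [-3.08, 3.08]. Speed limits (rad/s): [1.89, 1.89, 2.57, 3.01, 3.01, 3.01].

## Interface

Orientations are given as [roll, pitch, yaw] about the fixed x, y, z axes, in that order (R = Rz(yaw) Ry(pitch) Rx(roll)).
In Python, from plant import arm, jaws, solver, sense, cams, workorder gives the robot as it stands. The module is installed in compiled form; this text tells all that it offers. Calls block until the motion is done:
- arm.move_ptp(position, orientation): joint-space move of the TCP to a pose.
- arm.move_straight(position, orientation=None, velocity=0.15, contact_N=None): straight line of the TCP; orientation=None keeps the orientation; velocity is the mean speed in m/s. With contact_N (N) it stops when the force on the tool has changed by that much, and returns True; else False.
- arm.movej(angles): joint-space move.
- jaws.set_gripper(opening, squeeze=None): finger opening in m; squeeze is the grip in N (None keeps the last); returns when the fingers have stopped.
- arm.wait(seconds).
- solver.inverse_kinematics(position, orientation): joint angles nearest the present ones, or None.
- sense(): the state.
- cams.snapshot(name): name is "scene" or "side" or "wrist"; returns a dict with "pixels" (384x512x3 uint8, blue, green, red), "mtx" (3x3 intrinsics, pixels), "D" ([k1, k2, p1, p2, k3] as OpenCV has them; the pictures are not rectified), "R" (3x3) and "t" (3): a world point X has camera coordinates R X + t; the wrist camera has in their place "tool_from_camera" (4x4, takes a point from camera to tool coordinates, whose origin is the TCP and whose axes are the flange's). Camera axes: x right, y down, z forward; pixel columns grow to the right and rows downward; lengths in m; the calibration is good to about 2 mm. A picture is of the moment at which its call begins: read the wrist's pose just before it. There is no depth.
A pose or a line that the arm cannot do raises arm.PlanningError and nothing moves.
- workorder.job_done(): hands the job in; it is judged then, once.
The state is a dict: "clock": time; "joint_positions": joint angles; "qd": joint speeds; "effort": joint torques, N m; "eef_pos": TCP position; "eef_rot": TCP orientation; "wrist_force": force on the tool from outside, world axes, zero at the start; "moment": the same for the moment, N m; "finger_gap": finger opening in m; "grip_force": force on a finger pad.
Only numpy, scipy, OpenCV 4.12 (cv2) and the standard library are available. Lean on these libraries where they do the work, as an engineer would, in place of code of your own. Each camera call takes 0.05 s, during which the arm holds its last target. There are 200 camera calls.

## Task

Lay the long terracotta test bar flat on the plate of the thickness gauge and push it square and flush into the corner of the two fences, its long side along the long far fence and one end against the short side fence. Then gently lower the gauge by its black knob until the sprung foot rests on the bar with its spring pushed in about halfway, never all the way, and leave it standing there for the reading. Leave the other things on the table where they are.

Things in the scene. Friction and masses are not known exactly. Their poses are not given: they have to be found in the camera images.
- bar: The long plain terracotta bar, 50 (its x) x 170 (its y) x 36 (z) mm, 0.5 kg or so, lying loose on the table. Origin: centre of its underside. Turning it half round makes no difference.
- gauge: Thickness gauge, fixed: dark steel plate 10 mm thick (x -75 to 65, y -140 to 115 mm about the origin); aluminium fences 14 mm thick rise 22 mm above it: the far fence along its whole +x edge (along y), the side fence along its +y edge (along x). A 22 mm square column, 245 mm high, at x 25, y 160 mm carries the slide. Origin: on the table surface, under the plate; z up.
- gauge_corner (a point): The inner corner of the gauge, where the two fences' inner faces meet the top of the plate (gauge frame: 50, 100, 10 mm). Axes as the gauge's; the bar belongs on the -x, -y side. With the bar home its centre is 25 mm (x) and 85 mm (y) from here.
- gauge_knob (a point): Centre of the top of the black knob, an upright cylinder 24 mm across, 40 mm high, on the slide's arm (24 wide, 20 thick) straight above the foot. Its axis is 25 mm (x) and 25 mm (y) from the corner, on the -x, -y side; the arm comes from the column in the gauge's -y direction; the sleeve on the column begins 65 mm from this axis.
- gauge_slide (a joint): How far the gauge's slide has been lowered, m: 0 at the top, 0.080 at the bottom; starts between 0 and 0.025. It is counterbalanced and stiff: it needs about 7 N to move either way and stays where it is left.
- gauge_foot (a joint): How far the foot has been pushed up into the slide against its spring, m: 0 hanging free, 0.016 all the way in. About 1.4 N to start moving and 0.25 N more per mm.
- gauge_pad (a point): Centre of the underside of the foot, a steel disc of 24 mm diameter and 6 mm thickness. Hanging free it is 105 mm below the knob's top; 105 mm above the table with the slide at 0.
- short_bar: A terracotta bar of the same section but only 85 mm long: not wanted, leave it. Origin: centre of its underside.
- camera: Compact camera lying flat, 58 x 96 x 25 mm; leave it. Origin: centre of its underside.
- tub: White plastic tub, 84 mm across, 95 mm high; leave it. Origin: centre of its underside.
- tub_low: Low clear plastic tub, 90 mm across, 45 mm high; leave it. Origin: centre of its underside.
- brush: Brush lying flat, 190 mm long along its x; leave it. Origin: near the middle of its underside.
- spatula: Spatula lying flat, 200 mm long along its x; leave it. Origin: near the middle of its underside.
Mind the look-alikes: they are no part of the job. What is shaped like the bar but green or red is not meant.

How it is judged:
By the outcome, as a careful person would: the job done as asked, in the order asked, and still so for the second after the job is handed in, with the robot touching nothing.
It also fails if it takes over 58 s, if anything falls off the work surface, if the arm or the gripper's body presses on something with over 40 N, if the wrist force passes 120 N, or if a joint passes its speed limit or range.

## Working session

There is one attempt and no reset: what is moved stays moved. The work goes in short steps, each a Python script; the robot and the scene stay as the last script left them, time stands still between calls to the robot, and variables do not carry over. Pictures are saved under pics/ and viewed, at most 10 in all, crops included, and the job is handed in when it is done.

```bash
mkdir -p pics
cat > h.py <<'E'
import numpy as np, cv2
from plant import arm, jaws, solver, sense, cams, workorder
def ray(c,uv,z):
    "pixels -> world points on the plane(s) z (fixed cameras)"
    uv=np.array(uv,float).reshape(-1,1,2)
    n=cv2.undistortPoints(uv,np.array(c["mtx"]),np.array(c["D"])).reshape(-1,2)
    R,t=np.array(c["R"]),np.array(c["t"]).ravel()
    o=-R.T@t; d=np.c_[n,np.ones(len(n))]@R
    return o+d*((z-o[2])/d[:,2])[:,None]
def proj(c,X):
    return cv2.projectPoints(np.array(X,float).reshape(-1,3),cv2.Rodrigues(np.array(c["R"],float))[0],np.array(c["t"],float),np.array(c["mtx"]),np.array(c["D"]))[0].reshape(-1,2)
def wristcam(c,s):
    from scipy.spatial.transform import Rotation as Ro
    T=np.eye(4); T[:3,:3]=Ro.from_euler('xyz',s["eef_rot"]).as_matrix(); T[:3,3]=s["eef_pos"]
    W=np.linalg.inv(T@np.array(c["tool_from_camera"])); c["R"],c["t"]=W[:3,:3],W[:3,3]; return c
E
python3 - <<'E'
from h import *
s=sense(); print(s)
a=cams.snapshot("scene"); b=cams.snapshot("side")
import pickle; pickle.dump((a,b),open('c.pkl','wb'))
for c in(a,b): print(-np.array(c["R"]).T@np.array(c["t"]).ravel())
cv2.imwrite('pics/scene.png',cv2.resize(a["pixels"],(800,600),interpolation=cv2.INTER_CUBIC))
cv2.imwrite('pics/side.png',cv2.resize(b["pixels"],(800,600),interpolation=cv2.INTER_CUBIC))
E
```

```text
{'clock': 0.0, 'joint_positions': array([-1.26546588e+00,  4.94190332e-01,  1.34610472e+00, -2.28325290e-05,
        1.30250543e+00, -9.55463881e-02]), 'qd': array([-0.0016724 ,  0.00123398, -0.00170376, -0.0017416 , -0.00014842,
        0.00143766]), 'effort': array([ 3.07686743e-03, -8.78805184e+01, -3.81850255e+01,  7.10179796e-02,
        5.32715488e-02, -1.65495262e-04]), 'eef_pos': array([ 0.24373483, -0.57506748,  0.1770428 ]), 'eef_rot': array([-3.14038824e+00, -9.33197493e-05,  4.00882848e-01]), 'wrist_force': array([-0.0524418 , -0.77346876, -0.27547915]), 'moment': array([-0.00711072,  0.0393785 ,  0.00800065]), 'grip_force': 0.0, 'finger_gap': 0.0910615550233697}
[ 0.83764164 -0.46746862  1.01521292]
[0.43692751 0.94175689 1.25497761]
```

View pics/scene.png

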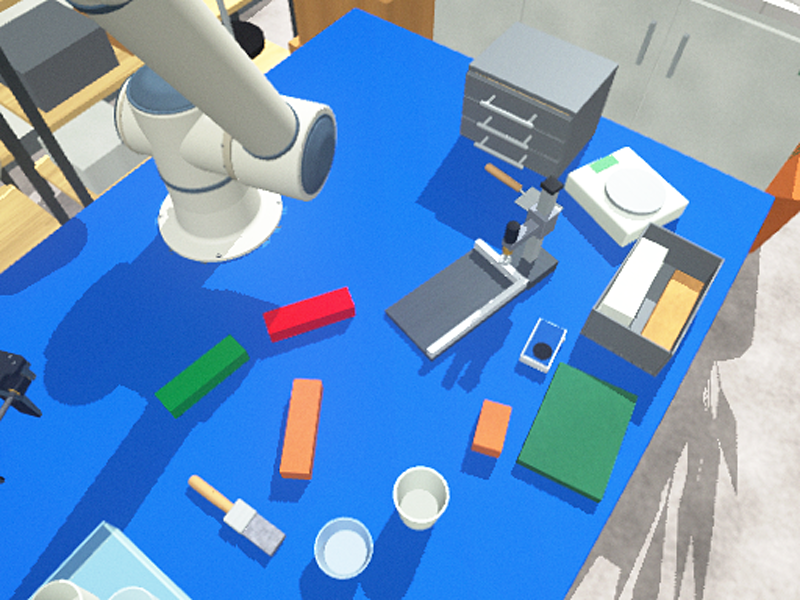

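View pics/side.png

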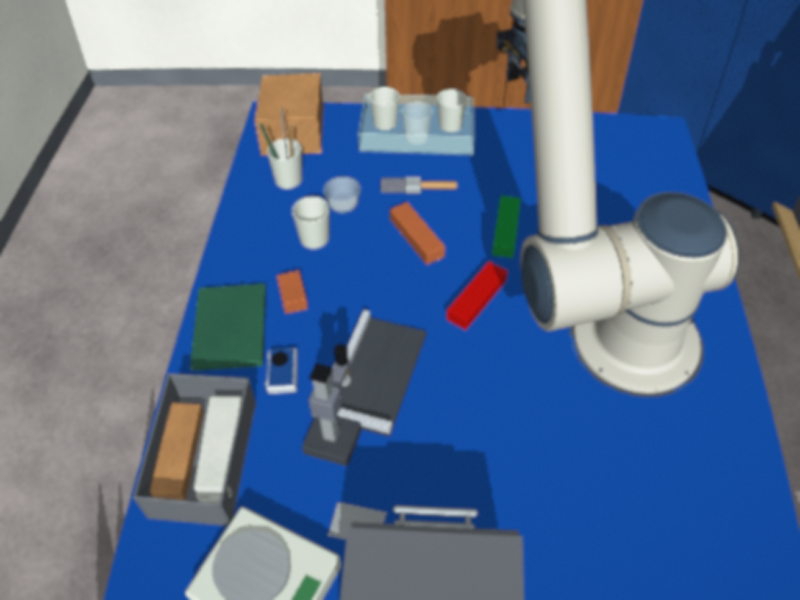

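Candidates in the scene view: the long orange bar (300,428), the short orange bar (492,428), a green bar (202,376), a red bar (310,314), and orange and white blocks in the box (670,310) and (637,278). By colour and length, the long plain terracotta bar is the one at (300,428). I'll check it and the gauge in close crops.

Run:
```python
import pickle,cv2
a,b=pickle.load(open('c.pkl','rb'))
p=a["pixels"]
cv2.imwrite('pics/g.png',cv2.resize(p[106:236,242:370],None,fx=4.6,fy=4.6,interpolation=cv2.INTER_CUBIC))
cv2.imwrite('pics/b.png',cv2.resize(p[236:312,166:226],None,fx=7,fy=7,interpolation=cv2.INTER_CUBIC))
```

```text
(no output)
```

View pics/g.png

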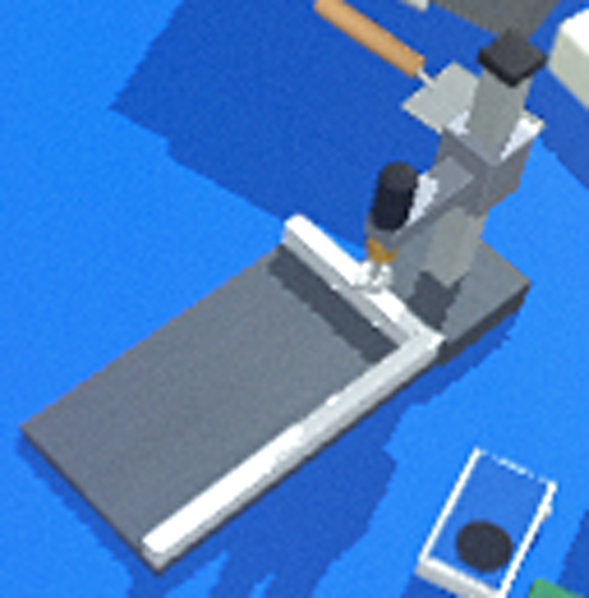

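View pics/b.png

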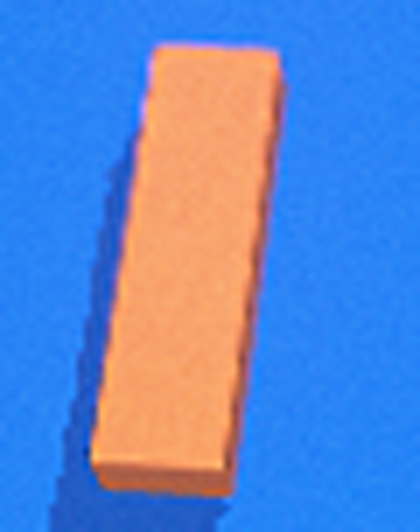

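The crops show a plain terracotta long bar, with top-face corners at crop (155,48), (280,52), (228,468) and (95,462). The gauge shows plate corners at (22,428) and (158,572), fence corners at (440,340), (298,215) and (143,545), and the knob top at (400,175).

```bash
cat > fit.py <<'E'
from h import *
from scipy.optimize import least_squares
def fit(c,uv,X,x0):
    uv=np.array(uv,float);X=np.array(X,float)/1e3
    def f(p):
        q=X.copy(); co,si=np.cos(p[2]),np.sin(p[2])
        q[:,0]=p[0]+co*X[:,0]-si*X[:,1]; q[:,1]=p[1]+si*X[:,0]+co*X[:,1]
        return (proj(c,q)-uv).ravel()
    r=least_squares(f,x0,x_scale=[.01,.01,.1],loss='soft_l1'); return r.x,r.fun.reshape(-1,2)
E
python3 - <<'E'
from fit import *
import pickle
a,b=pickle.load(open('c.pkl','rb'))
o=lambda p,s,off:(np.array(p)+.5)/s-.5+np.array(off)
bu=o([(155,48),(280,52),(228,468),(95,462)],7,(166,236))
W=ray(a,bu,.036); print(W.round(3), np.linalg.norm(W-np.roll(W,-1,0),axis=1).round(3))
gu=o([(22,428),(158,572),(440,340),(298,215),(143,545)],4.6,(242,106))
gx=[(-75,-140,10),(65,-140,0),(64,114,32),(-75,114,32),(50,-140,32)]
w0=ray(a,gu[[0]],.01)[0]; w1=ray(a,gu[[1]],0)[0]; print(w0,w1,np.linalg.norm(w0-w1))
d=w1-w0; y0=np.arctan2(d[1],d[0]); m=ray(a,gu[[2]],.032)[0]; print(m)
x,r=fit(a,gu,gx,[*(w0+m)[:2]/2,y0]); print('gauge',x.round(4),r.round(1).tolist())
# bar
v=(W[2]+W[3]-W[0]-W[1]); yb=np.arctan2(v[1],v[0])-np.pi/2
for sg in(0,):
    x,r=fit(a,bu,[(-25,-85,36),(25,-85,36),(25,85,36),(-25,85,36)],[*W.mean(0)[:2],yb]); print('bar',x.round(4),r.round(1).tolist())
k=o([(400,175)],4.6,(242,106))
for z in(.185,.2,.21): print('knob',z,ray(a,k,z)[0].round(4))
E
```

```text
[[ 0.418 -0.213  0.036]
 [ 0.459 -0.185  0.036]
 [ 0.552 -0.324  0.036]
 [ 0.511 -0.351  0.036]] [0.05  0.167 0.049 0.167]
[0.45238587 0.01036536 0.01      ] [ 0.58358331 -0.01887694  0.        ] 0.1347882805164713
[0.6446379  0.22283312 0.032     ]
gauge [ 0.5564  0.1278 -0.2373] [[-0.7, -0.1], [-0.1, 1.7], [0.3, -0.0], [0.0, -0.1], [0.3, -1.0]]
bar [ 0.4704 -0.2786 -2.4518] [[8.7, -0.7], [-27.1, -0.5], [-23.0, 0.5], [15.5, 0.5]]
knob 0.185 [0.5945 0.2063 0.185 ]
knob 0.2 [0.5989 0.1941 0.2   ]
knob 0.21 [0.6018 0.186  0.21  ]
```

Run:
```python
from h import *
P=np.pi
o=[P,0,2.159]
arm.move_ptp([.485,-.268,.20],o)
s=sense(); c=wristcam(cams.snapshot("wrist"),s)
print(np.array(c["tool_from_camera"]).round(3))
X=np.array([(x,y,36) for x,y in[(-25,-85),(25,-85),(25,85),(-25,85)]])/1e3
yb=.588; R=np.array([[np.cos(yb),-np.sin(yb),0],[np.sin(yb),np.cos(yb),0],[0,0,1]])
q=proj(c,X@R.T+[.485,-.268,0]); print(q.round(0).tolist())
im=c["pixels"].copy(); cv2.polylines(im,[q.round().astype(int).reshape(-1,1,2)],True,(0,255,0),1)
cv2.imwrite('pics/w1.png',im)
# terracotta mask
h=cv2.cvtColor(c["pixels"],cv2.COLOR_BGR2HSV); m=cv2.inRange(h,(3,80,80),(18,255,255))
n,l,st,ce=cv2.connectedComponentsWithStats(m); i=1+st[1:,4].argmax(); r=cv2.minAreaRect(np.argwhere(l==i)[:,::-1].astype(np.float32))
bx=cv2.boxPoints(r); w=ray(c,bx,.036); print(bx.round(0).tolist(),w.round(4).tolist(),w.mean(0),np.linalg.norm(w-np.roll(w,1,0),axis=1))
print(sense()["clock"],s["joint_positions"].round(2))
```

```text
[[ 0.001 -0.964 -0.265  0.075]
 [ 1.     0.001  0.    -0.001]
 [ 0.    -0.265  0.964 -0.207]
 [ 0.     0.     0.     1.   ]]
[[239.0, 241.0], [281.0, 241.0], [284.0, 93.0], [237.0, 93.0]]
[[236.0, 93.0], [280.0, 93.0], [280.0, 239.0], [236.0, 239.0]] [[0.4162, -0.2115, 0.036], [0.4552, -0.1856, 0.036], [0.5504, -0.3235, 0.036], [0.5064, -0.3527, 0.036]] [ 0.48203983 -0.26831238  0.036     ] [0.167563   0.04690963 0.16755363 0.05275795]
1.6083 [-0.61  0.37  1.49 -0.    1.28 -1.2 ]
```

View pics/w1.png

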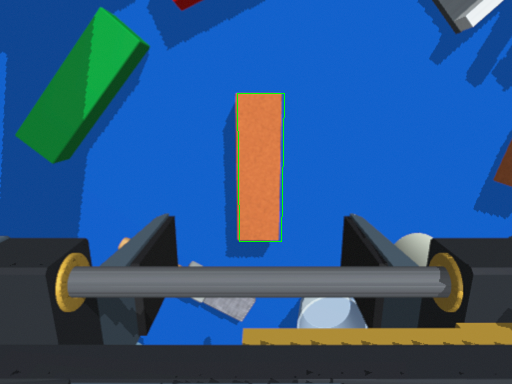

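The overlay (bar at pixels 236–284, 93–241) matches the model to about 2 mm, so the choice is right. I'll grasp 30 mm off-centre so the wrist camera stays clear of the knob.

```bash
cat >> h.py <<'E'
G0=np.array([.5564,.1278]); GY=-.2373
def G(x,y,z):
    c,s=np.cos(GY),np.sin(GY); x,y=x/1e3,y/1e3
    return [G0[0]+c*x-s*y, G0[1]+s*x+c*y, z]
OA=[np.pi,0,GY+np.pi/2]      # fingers close along gauge x, camera to +y
E
python3 - <<'E'
from h import *
o=[np.pi,0,2.159]
p=[.5005,-.2925]
arm.move_straight(p+[.06],o,velocity=.2)
print(arm.move_straight(p+[.010],velocity=.1,contact_N=8), sense()["eef_pos"])
jaws.set_gripper(.04,40); s=sense(); print(s["finger_gap"],s["grip_force"])
arm.move_straight(p+[.12],velocity=.2)
arm.move_ptp(G(-5,-92,.12),OA)
s=sense(); print(s["finger_gap"],s["eef_pos"],G(-5,-92,.12),s["wrist_force"],s["clock"],s["joint_positions"].round(2))
a=cams.snapshot("scene"); cv2.imwrite('pics/s2.png',cv2.resize(a["pixels"][80:272,220:476],None,fx=3,fy=3,interpolation=cv2.INTER_CUBIC))
E
```

```text
False [ 0.50078906 -0.29267388  0.01050924]
0.04016230783626683 0.0
0.04016402883866286 [0.5298498  0.03902071 0.11951326] [np.float64(0.5299128369864575), np.float64(0.039553582534507234), 0.12] [ 0.73706772 -0.39315453  0.90784324] 6.05 [-0.04  0.43  1.65 -0.    1.06  0.2 ]
```

View pics/s2.png

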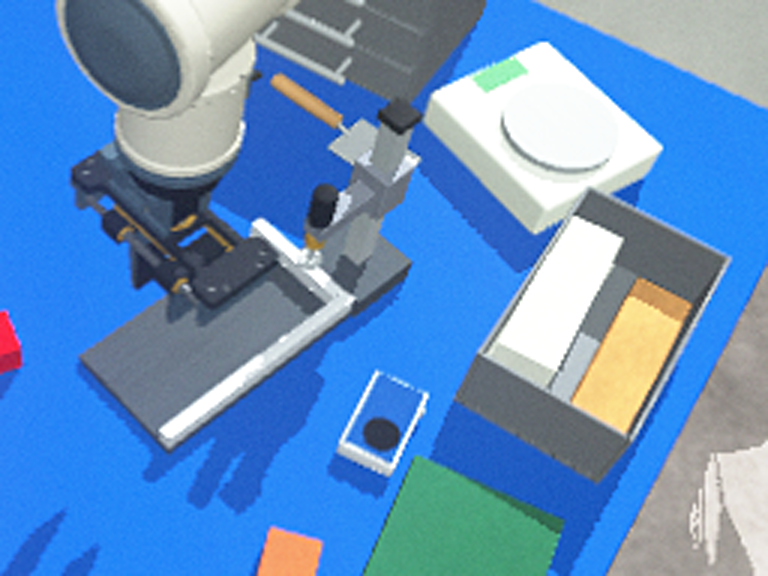

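The picture shows empty jaws, and the finger gap is 40 mm, less than the bar's 50 mm, so the grasp missed. I'll look at where the bar is now.

Run:
```python
from h import *
a=cams.snapshot("scene"); p=a["pixels"]
cv2.imwrite('pics/s3.png',cv2.resize(p[176:368,90:346],None,fx=3,fy=3,interpolation=cv2.INTER_CUBIC))
h=cv2.cvtColor(p,cv2.COLOR_BGR2HSV); m=cv2.inRange(h,(3,80,80),(18,255,255))
n,l,st,ce=cv2.connectedComponentsWithStats(m)
for i in range(1,n):
    if st[i,4]>250: print(st[i],ray(a,[ce[i]],.03).round(3), cv2.minAreaRect(np.argwhere(l==i)[:,::-1].astype(np.float32)))
```

```text
[  45    0   83   36 1738] [[-0.701  0.353  0.03 ]] ((86.0, 17.5), (35.0, 82.0), 90.0)
[480  91  32  71 865] [[0.995 0.763 0.03 ]] ((500.55242919921875, 127.29550170898438), (23.57082176208496, 75.50611114501953), 14.38139533996582)
[ 179  243   27   64 1203] [[ 0.488 -0.275  0.03 ]] ((192.22052001953125, 274.0960693359375), (19.89063835144043, 64.23155975341797), 7.594643592834473)
[302 256  25  37 607] [[ 0.749 -0.079  0.03 ]] ((314.4461364746094, 274.03076171875), (18.94445037841797, 32.97737503051758), 15.255120277404785)
```

View pics/s3.png

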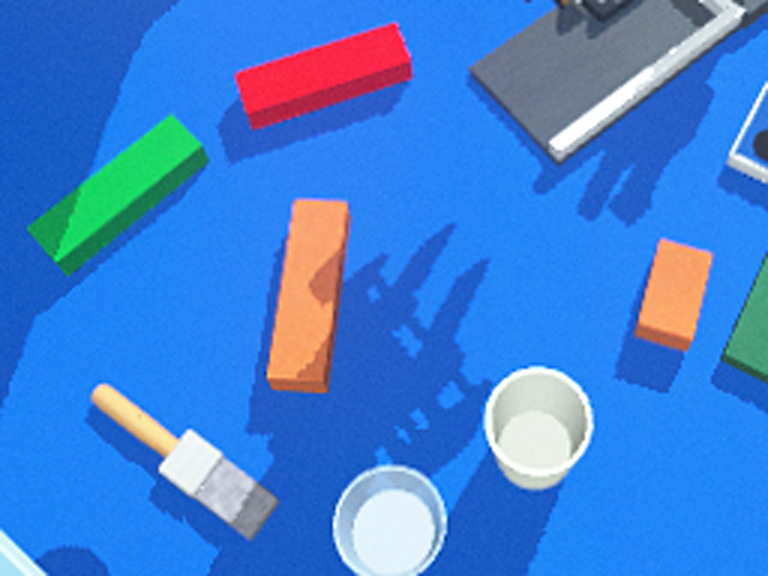

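The bar hasn't moved (top corners still at about (188,243) and (180,304) full-res). I'll go back, stop with the fingers down around it, and look before closing.

Run:
```python
from h import *
o=[np.pi,0,2.159]
p=[.5005,-.2925]
jaws.set_gripper(.09)
arm.move_ptp(p+[.12],o)
print(arm.move_straight(p+[.010],velocity=.12,contact_N=8), sense()["eef_pos"],sense()["eef_rot"],sense()["finger_gap"])
s=sense()
c=wristcam(cams.snapshot("wrist"),s); a=cams.snapshot("scene")
R=np.array([np.cos(2.159),np.sin(2.159),0]);Y=np.array([np.sin(2.159),-np.cos(2.159),0])
T=np.array(p+[.0105])
im=a["pixels"].copy()
for k in(-.045,0,.045):
    q=proj(a,T+k*Y)[0]; print('pred',q); cv2.circle(im,tuple(int(v) for v in q),1,(0,255,0),-1)
A=cv2.resize(im[196:356,110:260],None,fx=3.2,fy=3.2,interpolation=cv2.INTER_CUBIC)
B=cv2.resize(c["pixels"],(300,225)); A[:225,:0]=0
out=np.zeros((512,800,3),np.uint8); out[:512,:480]=A; out[:225,490:790]=B
jaws.set_gripper(.04,40)
s=sense(); print(s["finger_gap"],s["grip_force"],s["clock"],s["wrist_force"])
c=cams.snapshot("wrist"); out[240:465,490:790]=cv2.resize(c["pixels"],(300,225))
cv2.imwrite('pics/p1.png',out)
```

```text
False [ 0.50093454 -0.29270803  0.01062037] [3.14127338e+00 9.47455407e-04 2.15911800e+00] 0.08989584660483871
pred [176.02125952 283.81625024]
pred [192.55238455 284.72744228]
pred [209.16330848 285.62127146]
0.04002101030047416 0.0 10.4083 [0.57148951 0.2828244  0.03139786]
```

View pics/p1.png

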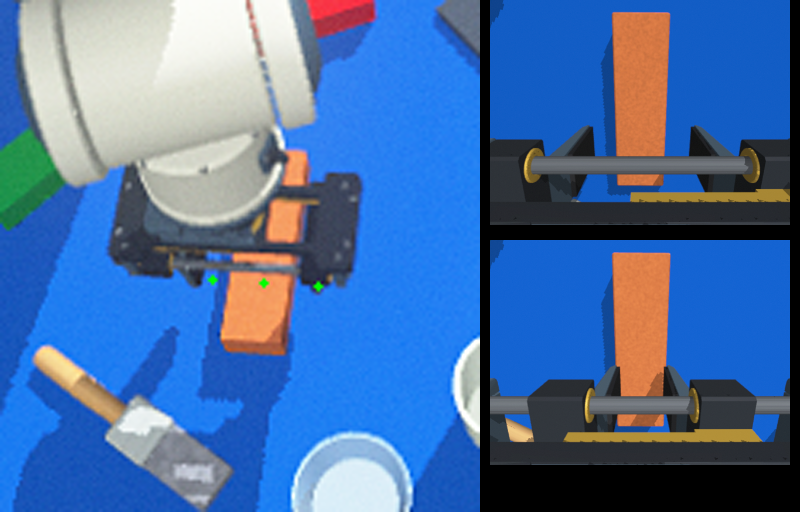

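The jaws closed to 40 mm visually over the bar. The finger tips in the wrist image lie at about (175,215) and (345,215) of w1. If the tips were at the TCP they would be near row 195, about 137 px apart, so they seem to be roughly 40 mm short of it. I'll check this from the calibration and with a gentle touch on the table.

Run:
```python
from h import *
print(arm.grasp_offset)
c=cams.snapshot("wrist"); T=np.linalg.inv(np.array(c["tool_from_camera"])); c["R"],c["t"]=T[:3,:3],T[:3,3]
print(np.array(c["mtx"]).round(1).tolist())
for d in(0,.02,.03,.04,.05): print(d,proj(c,[[.016,-.0455,-d],[.016,.0455,-d]]).round(0).tolist())
jaws.set_gripper(.09)
p=[.5005,-.2925]
r=arm.move_straight(p+[-.034],velocity=.025,contact_N=5); s=sense(); print(r,s["eef_pos"],s["wrist_force"],s["clock"])
```

```text
0.0188
[[333.4, 0.0, 258.9], [0.0, 333.4, 194.7], [0.0, 0.0, 1.0]]
0 [[190.0, 198.0], [331.0, 198.0]]
0.02 [[183.0, 207.0], [338.0, 207.0]]
0.03 [[180.0, 213.0], [342.0, 213.0]]
0.04 [[175.0, 219.0], [346.0, 219.0]]
0.05 [[170.0, 225.0], [351.0, 225.0]]
False [ 0.50057779 -0.29254976 -0.0338917 ] [-0.05863807  0.63707198  0.63655061] 13.3
```

Confirmed: with the TCP 34 mm below the table there is no contact, so the real finger tips end about 37–40 mm short of the reported TCP. I'll grip at this height and check.

Run:
```python
from h import *
p=[.5005,-.2925]
jaws.set_gripper(.04,40); s=sense(); print(s["finger_gap"],s["grip_force"],s["wrist_force"])
if s["finger_gap"]<.046: raise SystemExit
z0=s["eef_pos"][2]
arm.move_straight(p+[.08],velocity=.2); s=sense(); print(z0,s["finger_gap"],s["wrist_force"],s["clock"])
arm.move_ptp(G(-5,-92,.10),OA)
s=sense(); print(s["finger_gap"],s["wrist_force"],s["eef_pos"],s["clock"])
a=cams.snapshot("scene"); w=cams.snapshot("wrist")
out=np.zeros((576,800,3),np.uint8); out[:,:480]=cv2.resize(a["pixels"][80:272,230:390],None,fx=3,fy=3,interpolation=cv2.INTER_CUBIC)
out[:240,480:]=cv2.resize(w["pixels"],(320,240)); cv2.imwrite('pics/q.png',out)
```

```text
0.04993929939012273 39.98892903327942 [-1.11576914 -1.18814765 -0.35980918]
-0.03398910861284476 0.04983492585916822 [-0.02962799  0.59489784 -6.2615265 ] 14.7083
0.04963752399334511 [ 0.07462902 -0.62803867 -5.79674657] [0.52981895 0.03895968 0.09946163] 16.0333
```

View pics/q.png

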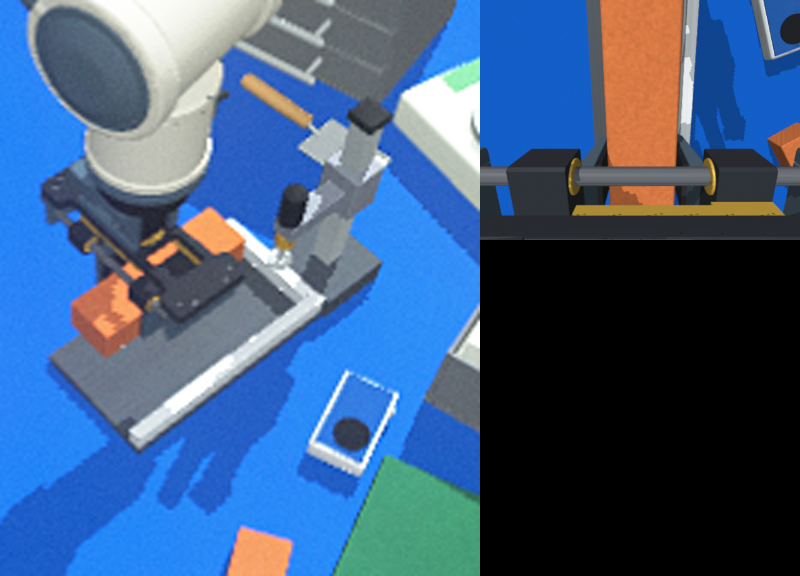

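The bar is gripped (gap 49.8 mm, weight showing) and is over the plate. I'll place it low along +y under the foot.

```bash
cat >> h.py <<'E'
def inG(p):
    c,s=np.cos(GY),np.sin(GY); d=(np.array(p[:2])-G0)*1e3
    return [round(float(c*d[0]+s*d[1]),1),round(float(-s*d[0]+c*d[1]),1),round(float(p[2]*1e3),1)]
from scipy.spatial.transform import Rotation as Ro
OT=[0,np.radians(150),GY]     # fingers close along gauge y, leaning back 30 deg, tips towards +x
TIP=.038
def tilt(x,y,z):
    "TCP pose that puts the leading tip edge at gauge x,y (mm), height z"
    R=Ro.from_euler('xyz',OT).as_matrix()
    return list(np.array(G(x,y,z))+TIP*R[:,2]+.016*R[:,0])
E
python3 - <<'E'
from h import *
arm.move_straight(G(-5,-92,-.012),OA,velocity=.15)
print(arm.move_straight(G(-5,-45,-.012),velocity=.1,contact_N=8),inG(sense()["eef_pos"]))
r=arm.move_straight(G(-5,-45,-.027),velocity=.02,contact_N=4); s=sense(); print(r,inG(s["eef_pos"]),s["wrist_force"])
jaws.set_gripper(.064); s=sense(); print(s["finger_gap"],s["wrist_force"])
arm.move_straight(G(-5,-45,.16),velocity=.25)
arm.move_ptp(tilt(-50,0,.12),OT)
s=sense(); print(inG(s["eef_pos"]),s["joint_positions"].round(2),s["clock"])
c=wristcam(cams.snapshot("wrist"),s); a=cams.snapshot("scene")
import pickle; pickle.dump(a,open('a2.pkl','wb'))
p=a["pixels"]; h=cv2.cvtColor(p,cv2.COLOR_BGR2HSV); m=cv2.inRange(h,(3,80,80),(18,255,255)); m[:,:235]=0;m[235:]=0;m[:,350:]=0
w=ray(a,np.argwhere(m>0)[:,::-1][::40],.046); g=np.array([inG(q) for q in w]); print(len(g),g.min(0),g.max(0))
E
```

```text
False [-5.1, -45.0, -11.9]
True [-5.1, -45.2, -24.2] [0.35919295 0.03984556 3.73418026]
0.06374366896755565 [-0.07116706 -0.14912721 -0.53551537]
[-44.2, -0.3, 78.9] [ 0.36  0.43  2.11 -1.08  0.32  0.02] 20.6167
42 [-876.7 -106.    46. ] [ 26.8 571.4  46. ]
```

Run:
```python
from h import *
jaws.set_gripper(.09)
ok=lambda: (inG(sense()["eef_pos"]),sense()["wrist_force"].round(1),round(sense()["clock"],2))
print(arm.move_straight(tilt(-50,0,.031),velocity=.1,contact_N=8),ok())
r=arm.move_straight(tilt(8,0,.031),velocity=.04,contact_N=9); p=sense()["eef_pos"]
print(r,ok(),'target for lead x=0:',inG(tilt(0,0,.031)))
arm.move_straight(list(np.array(p)+np.array(G(-25,0,.0))-np.array(G(0,0,0))),velocity=.1)
q=sense()["eef_pos"]; arm.move_straight([q[0],q[1],.14],velocity=.25)
print(ok())
```

```text
Traceback (most recent call last):
plant.PlanningError: the arm cannot follow that straight line within its joint ranges
```

Run:
```python
from h import *
import h
print(sense()["finger_gap"],sense()["eef_pos"])
for d in (0,8,15,20,25,30):
    h.OT[1]=np.radians(180-d)
    for (x,y) in((-50,0),(5,0),(-50,-25),(5,-25)):
        z=.014+.032*np.sin(np.radians(d)); j=solver.inverse_kinematics(h.tilt(x,y,z),h.OT)
        print(d,x,y,None if j is None else np.round(j,2))
```

```text
0.09018417621309363 [0.51278542 0.13833887 0.07909279]
0 -50 0 [ 0.17  0.64  1.81 -0.    0.69 -1.17]
0 5 0 [ 0.13  0.68  1.69 -0.    0.77 -1.21]
0 -50 -25 [ 0.12  0.63  1.84 -0.    0.67 -1.21]
0 5 -25 [ 0.09  0.67  1.72 -0.    0.76 -1.25]
8 -50 0 [ 0.21  0.61  1.92 -0.13  0.49 -1.02]
8 5 0 [ 0.16  0.64  1.8  -0.1   0.57 -1.09]
8 -50 -25 [ 0.16  0.6   1.95 -0.12  0.47 -1.07]
8 5 -25 [ 0.12  0.63  1.83 -0.09  0.55 -1.14]
15 -50 0 [ 0.25  0.6   2.   -0.39  0.32 -0.73]
15 5 0 [ 0.2   0.63  1.89 -0.29  0.39 -0.89]
15 -50 -25 [ 0.2   0.6   2.04 -0.39  0.29 -0.77]
15 5 -25 [ 0.15  0.62  1.92 -0.28  0.36 -0.94]
20 -50 0 [ 0.28  0.61  2.07 -0.83  0.23 -0.27]
20 5 0 [ 0.22  0.63  1.96 -0.58  0.28 -0.58]
20 -50 -25 [ 0.23  0.6   2.1  -0.91  0.19 -0.23]
20 5 -25 [ 0.17  0.62  1.99 -0.59  0.25 -0.61]
25 -50 0 None
25 5 0 [ 0.25  0.64  2.02 -1.15  0.22  0.02]
25 -50 -25 None
25 5 -25 None
30 -50 0 [0.36 0.66 2.18 4.25 0.32 1.01]
30 5 0 None
30 -50 -25 [0.3  0.66 2.22 4.06 0.33 1.15]
30 5 -25 [0.23 0.66 2.11 4.27 0.25 0.87]
```

15° of lean at y = -25 is reachable and also keeps the gripper body clear of the foot.

```bash
sed -i 's/radians(150)/radians(165)/' h.py
python3 - <<'E'
from h import *
ok=lambda: (inG(sense()["eef_pos"]),sense()["wrist_force"].round(1),round(sense()["clock"],2))
arm.move_ptp(tilt(-50,-25,.10),OT)
print(arm.move_straight(tilt(-50,-25,.024),velocity=.12,contact_N=8),ok())
r=arm.move_straight(tilt(8,-25,.024),velocity=.04,contact_N=9); p=sense()["eef_pos"]
print(r,ok(),'target for lead x=0:',inG(tilt(0,-25,.024)))
d=np.array(G(-20,0,0))-np.array(G(0,0,0))
arm.move_straight(list(p+d),velocity=.1)
q=sense()["eef_pos"]; arm.move_straight([q[0],q[1],.12],velocity=.25)
jaws.set_gripper(0.0)
s=sense();print(ok(),s["finger_gap"])
E
```

```text
False ([-55.6, -24.8, -16.5], array([0.1, 1. , 0. ]), 23.04)
True ([-8.7, -25.4, -17.4], array([-1.5,  1.1,  1.3]), 24.13) target for lead x=0: [-5.6, -25.0, -16.8]
([-28.2, -25.2, 120.0], array([0.1, 0.1, 0.1]), 26.52) 0.00039465253692502056
```

Run:
```python
from h import *
ok=lambda: (inG(sense()["eef_pos"]),sense()["wrist_force"].round(1),round(sense()["clock"],2))
arm.move_ptp(G(22,-132,.10),OA)
print(arm.move_straight(G(22,-132,-.016),velocity=.15,contact_N=8),ok())
r=arm.move_straight(G(22,-75,-.016),velocity=.04,contact_N=9); print(r,ok(),'expect y -86')
p=inG(sense()["eef_pos"])
arm.move_straight(G(22,-132,-.016),velocity=.2)
arm.move_straight(G(22,-132,.06),velocity=.25)
s=sense(); c=wristcam(cams.snapshot("wrist"),s); a=cams.snapshot("scene"); print(ok())
import pickle; pickle.dump((a,c,s),open('a3.pkl','wb'))
out=np.zeros((600,800,3),np.uint8); out[:420,:400]=cv2.resize(a["pixels"][106:232,240:360],(400,420),interpolation=cv2.INTER_CUBIC)
out[:384,400:]=c["pixels"][:,60:460]; cv2.imwrite('pics/f.png',out[:420])
```

```text
False ([22.4, -131.8, -15.3], array([ 0.8,  0.2, -0.1]), 28.57)
True ([21.7, -86.6, -16.1], array([-0.6, -5.1,  3.7]), 29.62) expect y -86
([21.4, -131.5, 59.4], array([-0.3,  1.1, -0.5]), 30.55)
```

View pics/f.png

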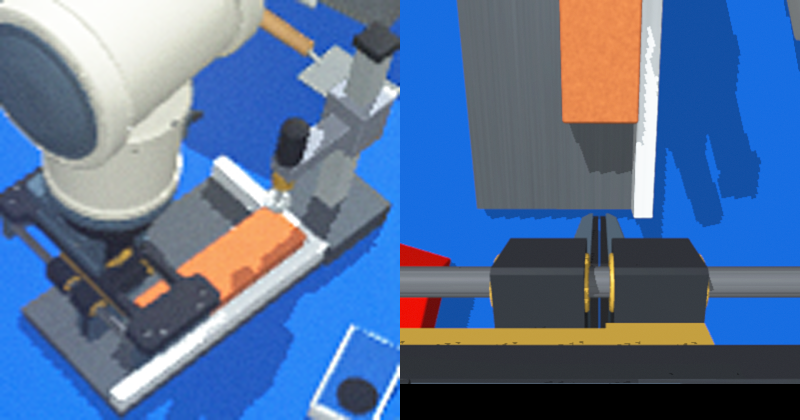

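The view shows the bar lying along the far fence with its end by the side fence. Bar edge: (637,122) to (642,0); fence inner top edge: (633,215) to (643,0). I'll measure the gap numerically.

Run:
```python
from h import *
import pickle
a,c,s=pickle.load(open('a3.pkl','rb'))
u=lambda L:[(x-340,y) for x,y in L]
# sub-pixel edges by row scan
im=c["pixels"].astype(int); 
for name,z,rows in(("bar",.046,(5,40,80,115)),("fence",.032,(135,160,185,205))):
    for r in rows:
        row=im[r,:,:]
        seg=slice(220,330)
        if name=="bar": f=row[seg,2]-row[seg,0]; t=np.where((f[:-1]>40)&(f[1:]<=40))[0]; 
        else: f=row[seg].sum(1); t=np.where((f[:-1]<450)&(f[1:]>=450))[0]
        if len(t)==0: print(name,r,'-');continue
        i=t[-1] if name=="bar" else t[0]; thr=40 if name=="bar" else 450
        x=220+i+(thr-f[i])/(f[i+1]-f[i]); print(name,r,round(x,1),inG(ray(c,[(x,r)],z)[0]))
```

```text
bar 5 301.6 [46.8, 0.0, 46.0]
bar 40 300.6 [46.8, -19.3, 46.0]
bar 80 299.3 [46.8, -42.6, 46.0]
bar 115 298.0 [46.7, -64.1, 46.0]
fence 135 295.8 [47.3, -78.2, 32.0]
fence 160 294.1 [46.6, -95.9, 32.0]
fence 185 292.5 [46.0, -114.3, 32.0]
fence 205 291.8 [45.9, -129.5, 32.0]
```

The bar edge (46.8 mm) and fence face (about 46–47 mm) coincide, and the gauge sits about 3 mm off my estimate in x. One more light push through the bar's centre will confirm it is flush, then a touch on the bar's top to calibrate the real fingertip height.

Run:
```python
from h import *
ok=lambda: (inG(sense()["eef_pos"]),sense()["wrist_force"].round(1),round(sense()["clock"],2))
arm.move_ptp(tilt(-40,8,.07),OT)
print(arm.move_straight(tilt(-25,8,.024),velocity=.15,contact_N=8),ok())
r=arm.move_straight(tilt(4,8,.024),velocity=.03,contact_N=9); print(r,ok(),'earlier stop -8.7')
arm.move_straight(tilt(-30,8,.024),velocity=.15)
arm.move_straight(tilt(-40,8,.09),velocity=.25)
arm.move_ptp(G(20,-45,.03),OA)
r=arm.move_straight(G(20,-45,-.01),velocity=.03,contact_N=3); print(r,ok(),'tip offset',.046-sense()["eef_pos"][2])
arm.move_straight(G(20,-45,.07),velocity=.25); print(ok())
```

```text
False ([-30.5, 7.4, -16.9], array([-0.1,  0.8,  0.4]), 31.98)
True ([-8.6, 7.6, -17.3], array([-2.4,  1.4,  1.5]), 32.71) earlier stop -8.7
True ([19.9, -45.0, 10.0], array([-3.3, -0.4, 15.9]), 35.33) tip offset 0.036048416879617726
([20.5, -44.9, 70.5], array([ 0. ,  0.5, -0.6]), 35.73)
```

Run:
```python
from h import *
T=.036
arm.move_straight(G(20,-45,.20),velocity=.3)
arm.move_straight(G(22,74.5,.20),OA,velocity=.2)
arm.wait(.2); f0=sense()["wrist_force"][2]
r=arm.move_straight(G(22,74.5,.13),velocity=.03,contact_N=3); s=sense()
k=s["eef_pos"][2]+T; print(r,'knob top',k,'slide',.210-k,s["wrist_force"]-[0,0,f0],s["clock"])
if .180<k<.214:
    for sl in(.054,.057,.060,.0615,.063):
        arm.move_straight(G(22,74.5,.210-sl-T),velocity=.025); arm.wait(.15)
        s=sense(); print(sl,.21-T-s["eef_pos"][2],(s["wrist_force"]-[0,0,f0]).round(2),s["moment"].round(2),round(s["clock"],2))
```

```text
True knob top 0.19430853451936417 slide 0.015691465480635824 [ 0.28327326  1.04822687 -0.09978244] 38.625
0.054 0.053834236341219616 [-3.59 -0.67  4.72] [-0.21  0.57  0.03] 40.48
0.057 0.05699856750837348 [-0.52 -1.24  1.11] [-0.08  0.11 -0.02] 40.89
0.06 0.060006667799649804 [ 0.12 -0.36  1.62] [-0.01  0.03 -0.02] 41.31
0.0615 0.06135165210900434 [-1.96 -0.16  5.36] [-0.06  0.2  -0.03] 41.71
0.063 0.06282531620304105 [-2.57  0.34  5.92] [-0.06  0.29  0.01] 42.11
```

The bar-top touch (TCP 0.010) fixes the target without needing the tip offset: the foot is half in when TCP z = 0.010 + 0.105 − 0.008 = 0.107, i.e. slide 0.067.

Run:
```python
from h import *
for z in(.1095,.107):
    arm.move_straight(G(22,74.5,z),velocity=.02); s=sense(); print(s["eef_pos"][2],s["wrist_force"].round(2))
arm.wait(.2); s=sense(); print(s["eef_pos"][2],s["wrist_force"].round(2))
arm.move_straight(G(22,74.5,.125),velocity=.05); arm.wait(.2)
# re-touch lightly: the knob must still be at the left height
r=arm.move_straight(G(22,74.5,.106),velocity=.015,contact_N=1.5); s=sense(); print(r,'retouch',s["eef_pos"][2],s["wrist_force"].round(2))
arm.move_straight(G(22,74.5,.22),velocity=.2)
arm.move_straight(G(10,0,.22),velocity=.25)
s=sense(); c=wristcam(cams.snapshot("wrist"),s); a=cams.snapshot("scene")
import pickle; pickle.dump((a,c,s),open('a4.pkl','wb'))
im=c["pixels"].astype(int); h=cv2.cvtColor(c["pixels"],cv2.COLOR_BGR2HSV); m=cv2.inRange(h,(3,80,80),(18,255,255)); m[230:]=0
for r in range(60,225,20):
    t=np.where(m[r,150:400]>0)[0]
    if len(t)>5: print(r,[inG(ray(c,[(150+x,r)],.046)[0])[:2] for x in(t[0]-.5,t[-1]+.5)])
print(s["clock"])
```

```text
0.10968273202703477 [-1.56 -0.91  5.95]
0.10713469256029876 [-1.58 -0.47  4.64]
0.1071019985031158 [-2.14 -0.64  5.31]
True retouch 0.10699512783436885 [ 0.42 -0.23  4.82]
80 [[-2.4, 97.2], [47.3, 97.2]]
100 [[-2.6, 76.4], [46.8, 76.4]]
120 [[-2.7, 55.0], [47.4, 55.0]]
140 [[-2.9, 32.8], [46.9, 32.8]]
160 [[-3.1, 10.0], [47.5, 10.0]]
180 [[-2.1, -13.6], [47.0, -13.6]]
200 [[-2.3, -37.9], [47.6, -37.9]]
220 [[6.0, -63.1], [47.1, -63.1]]
45.8
```

The bar's sides read -2.5 and 47.2 mm along its whole length, so it is square and flush. The knob re-touch at 0.1070 shows the slide stayed where it was left. Handing in.

```bash
python3 -c "
from h import *
print(workorder.job_done())"
```

```text
the job is handed in; nothing more can be done
None
```

The job is handed in at about 46 s of robot time: the bar lies square and flush in the fence corner, and the gauge stands on it with the foot about 8 of 16 mm in, worked out from heights I touched because the foot itself can't be read.

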